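Let the spring clamp down on a plaster cast

ROBOT

A 6-joint arm with a two-finger parallel gripper is mounted at the origin on the work surface. World frame = base frame: x ahead of the robot, y to its left, z up, the work surface at z = 0. Lengths are in m, angles in rad, forces in N, time in s.
With the tool pointing down it reaches from about 0.375 to 0.975 m from the base axis. Payload 3.8 kg.
Tool frame: the origin (TCP) lies midway between the tips of the shut fingers; the grasp point (between the pads) lies 19 mm behind it (manip.pinch_z is the distance from the TCP to the grasp point, in m); z points along the fingers, x is the direction in which the jaws open and shut, and the axes are right-handed (so a half turn about z gives the same grasp; the last joint's range is limited). The gripper opens to 88 mm and grips with 3 to 60 N. Pads are 18 mm wide; open, the fingers measure 123 mm over their backs; the gripper's body (75 mm by 187 mm) begins 45 mm behind the grasp point.
Start: joints at [1.25, 0.264, 1.604, -0, 1.274, -0.037], TCP at [0.189, 0.648, 0.239] pointing down, gripper open.
Joint ranges: [-2.63, 2.63], [-0.94, 2.18], [0.31, 2.57], [-1.31, 4.45], [0, 2.66], [-2.55, 2.55]. Speed limits (rad/s): [2.57, 2.57, 3.14, 3.14, 3.14, 3.14].

INTERFACE

Orientations are given as a rotation vector (axis times angle).
In Python, from cell import manip gives the robot as it stands.
- The arm moves only by the shell command python3 -m pendant 'ROWS' [FORCE]. ROWS is JSON, a list of rows, each a list of 7 numbers: the shift along the tool's x, y, z in cm, then the turn, a rotation vector about the tool's x, y, z in degrees, then the closure in counts, from 0 (fully open) to 255 (shut). In form: [[tx, ty, tz, rx, ry, rz, hand], ...]. A call has exactly 5 rows; each row shifts and turns the commanded pose from where the row before left it, along the tool's axes as they then stand; what a row does not reach is not made up. A row lasts 1/8 s, in which the tool goes at most 62.5 mm and 10.7 degrees, less where a joint would pass 70% of its speed; a pose out of reach is approached as far as the arm can. A call with a gripper value outside its range is refused whole. The fingers move at their own pace and stop on an object; FORCE is the grip in N (left out, the last holds). Time passes only in rows, so rows that do not move let the fingers close, or fill a call up. It gives the time, the measured TCP pose, the force and the opening at its end, in the units of the state.
- manip.state(): the state, without advancing time (a new reading comes with each control period).
- manip.snapshot(name): name is "scene" or "top" or "wrist"; returns a dict with "frame" (420x560x3 uint8, blue, green, red), "z_map" (420x560 float32, m along the optical axis (not along the pixel's ray), 0 where there is no reading), "camera_matrix" (3x3 intrinsics, pixels), "rvec" (rotation vector, rad) and "tvec" (3), from world to camera coordinates, as OpenCV has them; the wrist camera has in their place "hand_eye" (4x4, takes a point from camera to tool coordinates, whose origin is the TCP and whose axes are the tool frame's). Camera axes: x right, y down, z forward; pixel columns grow to the right and rows downward; lengths in m; the calibration is good to about 2 mm. The wrist camera is an equidistant fisheye: a pixel r from the principal point sees the ray r / f radians off the axis. A picture is of the moment at which its call begins: read the wrist's pose just before it.
- manip.job_done(): hands the job in, once; it reports no verdict.
The state is a dict: "time": time; "joint_positions": joint angles; "joint_velocities": joint speeds; "effort": joint torques, N m; "eef_pos": TCP position; "tcp_rot": TCP orientation; "wrist_force": force on the tool from outside, world axes, zero at the start; "ft_torque": the same for the moment, N m; "opening": finger opening in m.
Only numpy, scipy, OpenCV 4.12 (cv2) and the standard library are available. Lean on these libraries where they do the work, as an engineer would, in place of code of your own. Each camera call takes 0.05 s, during which the arm holds its last target.

TASK

The spring clamp is wound open and held by its ratchet: flick the trip lever right over to its release side, then wind the crank a touch further open until the loaded pawl springs clear of the ratchet wheel. Then ease the crank back against the pull of the spring until the jaw has pushed the plaster cast against the backstop and the spring alone holds it there, and let go of the crank. Never let the crank run, never crush the cast by driving the crank on once it is gripped, and leave the other things as they are.

Things in the scene. Friction and masses are not known exactly. Their poses are not given: they have to be found in the camera images.
- clamp: The bolted-down clamp. Origin on the table, on the drum's upright axis; z up; the jaw closes along its +y. Grey base plate 12 mm thick, x -110 to 125, y -130 to 255 mm. Ratchet wheel 100 mm across, 28 teeth, top 46 mm above the table; drum and crank arm above it, arm top 79 mm. The pawl lies on the wheel's -y side. A small glass pot and a steel scaler lie loose on the plate.
- drum (a joint): Turn of drum and crank, rad, + anticlockwise from above = running back, jaw closing 20 mm per rad; - = winding further open (limit -1.1). Starts near 0, held by the pawl; a tooth is 0.22. Its spring pulls in + with 0.46 N m at 0, 0.05 less per rad (about 7 N at the knob, 18 N at the jaw); free, it runs back by itself. Damping 0.05 N m s.
- drum_axis (a point): Point on the drum's axis, fixed, 102 mm above the table, level with the middle of the crank knob.
- knob_mid (a point): Middle of the crank knob, an upright black cylinder 22 mm across that spins freely on its pin, 80 to 122 mm above the table, 60 mm from the drum's axis. At the start it stands 105 (+-26) degrees anticlockwise of the clamp's +x: the crank is keyed to the drum differently each time. Once the cast is gripped the pull at the knob fades away; any push beyond that reaches the cast threefold.
- trip (a joint): Trip lever, rad, pivot upright at clamp x 45, y -66 mm: 0 = pawl sprung in, 0.7 = release-side stop (anticlockwise from above). Stays where put; 3 N at its pin moves it. At 0.7 a light spring draws the pawl outward, but the loaded tooth keeps it in until the drum is wound 0.05 to 0.1 rad in the - direction; then it snaps out and stays out.
- trip_pin (a point): Top of the trip lever's upright steel pin, 12 mm across, 54 to 95 mm above the table, 55 mm from the lever's pivot. Seen from the pivot it stands at -45 degrees from the clamp's x axis with the lever at 0, and at -5 degrees at 0.7.
- pawl_tip (a point): Top of the pawl's nose, end of a dark steel bar 50 mm long lying under the trip lever, 46 mm above the table. In the wheel it is about 46 mm from the drum's axis, sprung clear more than 58 mm.
- jaw: The moving steel jaw, a plate 62 mm wide and 60 mm tall on a rack driven by the drum. Its axes are the clamp's; its origin is the clamp's origin moved by the jaw's travel, and its pressing face is at its own y 105 mm.
- cast: Plaster dental cast, 50 (clamp x) x 40 (clamp y) x 36 mm, 200 g, loose on the base plate between jaw and backstop; origin mid-underside. The jaw pushes it, not the hand. The backstop plate behind it is screwed to a different place each time and not reported: the cast is gripped with the drum somewhere between 1.3 and 2.1 rad, to be felt.
Things that resemble listed ones, but are neither listed nor needed, are in the scene too. What is shaped like the cast but pink is not meant.

How it is judged:
On the way, in this order (a step that is already met when the one before it is completed fails the run):
1. the trip lever is right over on its release side (value of joint trip above 0.55 rad), for 0.1 s.
2. the pawl has sprung clear of the ratchet wheel (horizontal distance between pawl_tip and drum_axis above 0.055 m), for 0.1 s.
3. the jaw has been eased onto the cast (contact force between jaw and cast above 8 N), for 0.2 s.
At the end, for the whole second after the job is handed in: The trip lever is over (above 0.55 rad), the pawl is clear of the wheel, the drum is still, and the cast stands level and at rest, pressed against the backstop by the jaw with more than 8 N from the spring, the crank let go (contact force between jaw and cast above 8 N and value of joint trip above 0.55 rad and horizontal distance between pawl_tip and drum_axis above 0.055 m and velocity of joint drum between -0.05 and 0.05 rad/s and linear speed of cast below 0.01 m/s and angle between cast's own z axis and vertical below 0.1 rad); the robot touches nothing.
It fails at once if the cast is crushed: more than 45 N from the jaw (contact force between jaw and cast above 45 N).
It fails at once if the crank is let run (faster than 4 rad/s) (velocity of joint drum above 4 rad/s).
It fails at once if another thing on the bench is displaced by more than 30 mm (distance of any of pot, scaler, burr_box, mouse, phone, spatula, mix_bowl, bottle from where it was at the start of the episode above 0.03 m).
It also fails if it takes over 72 s, if anything falls off the work surface, if the arm or the gripper's body presses on something with over 40 N, if the wrist force passes 120 N, or if a joint passes its speed limit or range.

## Working session

There is one attempt and no reset: what is moved stays moved. The work goes in short steps, Python scripts to look and compute and a shell command to move; the robot and the scene stay as the last step left them, time stands still between calls to the robot, and variables do not carry over. Pictures are saved under pics/ and viewed, and the job is handed in when it is done.

```bash
ls; mkdir -p pics
python3 - <<'E'
from cell import manip
import cv2,numpy as np
print(manip.state())
for n in("scene","top","wrist"):
    s=manip.snapshot(n); cv2.imwrite(f"pics/{n}0.png",s["frame"]); np.savez(f"pics/{n}0.npz",**s)
    print(n,s["camera_matrix"].tolist(),s.get("rvec"),s.get("tvec"),s.get("hand_eye"))
E
```

```text
pics
{'time': 0.0, 'joint_positions': array([ 1.25012154e+00,  2.64763725e-01,  1.60534866e+00,  8.91257599e-06,
        1.27369751e+00, -3.69035158e-02]), 'joint_velocities': array([ 3.83664628e-04,  2.22394352e-04,  1.76794051e-04, -1.12574405e-03,
       -9.15157051e-07,  1.61271236e-03]), 'effort': array([ 2.03771182e-03, -5.02112782e+01, -3.56878960e+01,  7.27591035e-02,
        2.94359168e-02, -1.95170733e-04]), 'eef_pos': array([0.18876547, 0.64733856, 0.23739456]), 'tcp_rot': array([ 2.51224842,  1.88422599, -0.00286792]), 'wrist_force': array([-0.10196998, -0.13159409, -0.19953748]), 'ft_torque': array([-0.03202052, -0.05145507,  0.01898304]), 'opening': 0.08808511993299052}
scene [[418.4613476047402, 0.0, 281.4775271760343], [0.0, 418.4613476047402, 203.93631769978674], [0.0, 0.0, 1.0]] [ 0.7825853   2.42353454 -1.25459215] [ 0.3867402  -0.12375878  1.16792263] None
top [[485.5210529270427, 0.0, 273.79408353631254], [0.0, 485.5210529270427, 209.09906113361353], [0.0, 0.0, 1.0]] [ 2.1664326  -2.11339035  0.2245819 ] [0.04064623 0.53402361 0.92768775] None
wrist [[325.19226210127806, 0.0, 270.0865968335488], [0.0, 325.19226210127806, 211.96176253922206], [0.0, 0.0, 1.0]] None None [[ 9.99999913e-01  2.29224434e-04  3.48567767e-04 -1.25477748e-04]
 [-3.23706915e-04  9.53401983e-01  3.01702758e-01 -7.82160583e-02]
 [-2.63167556e-04 -3.01702845e-01  9.53401974e-01 -1.45132928e-01]
 [ 0.00000000e+00  0.00000000e+00  0.00000000e+00  1.00000000e+00]]
```

View pics/top0.png

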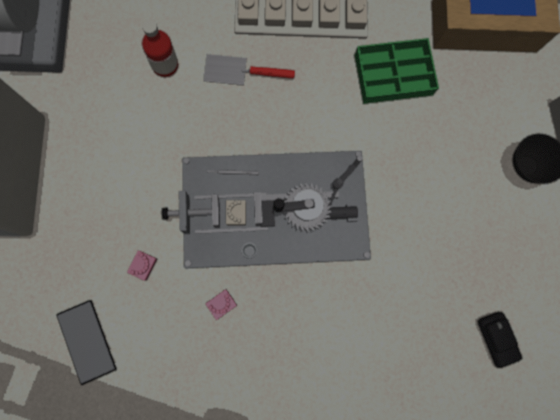

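View pics/scene0.png

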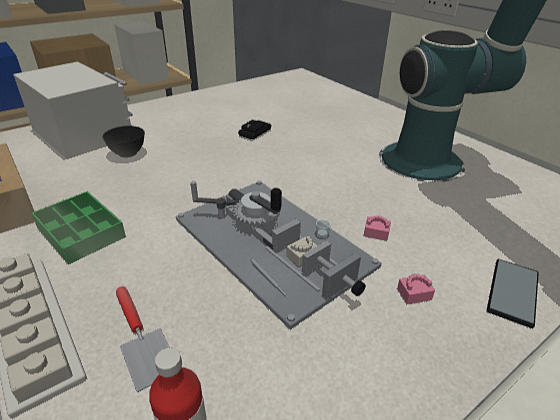

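View pics/wrist0.png

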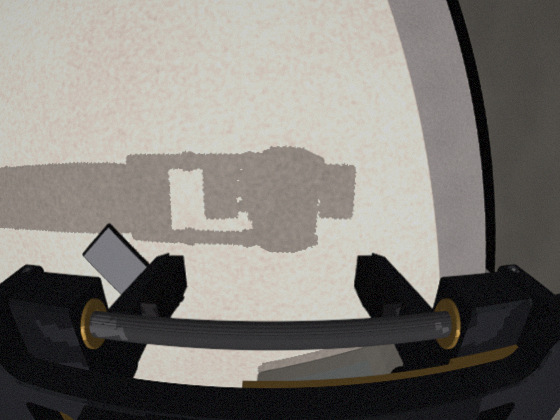

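```bash
cat > h.py <<'E'
import cv2,numpy as np
from scipy.spatial.transform import Rotation as R
def load(n):
    return dict(np.load(f"pics/{n}.npz",allow_pickle=True))
def px2w(s,u,v,z=None):
    K=s["camera_matrix"];Rm=cv2.Rodrigues(s["rvec"])[0];t=s["tvec"].ravel()
    c=-Rm.T@t; d=Rm.T@np.linalg.inv(K)@np.array([u,v,1.])
    if z is None: return c+d*s["z_map"][int(round(v)),int(round(u))]
    return c+d*(z-c[2])/d[2]
def w2px(s,P):
    return cv2.projectPoints(np.atleast_2d(np.array(P,float)),s["rvec"],s["tvec"],s["camera_matrix"],None)[0][:,0]
def crop(s,u0,v0,u1,v1,k,name,pts=()):
    im=cv2.resize(s["frame"][v0:v1,u0:u1],None,fx=k,fy=k,interpolation=cv2.INTER_CUBIC)
    for p in pts: cv2.circle(im,(int((p[0]-u0+.5)*k),int((p[1]-v0+.5)*k)),3,(0,0,255),1)
    cv2.imwrite("pics/"+name,im)
E
python3 - <<'E'
from h import *
s=load("top0"); crop(s,150,140,390,280,3,"top0c.png")
s=load("scene0"); crop(s,170,170,390,335,3,"scene0c.png")
E
```

```text
(no output)
```

View pics/top0c.png

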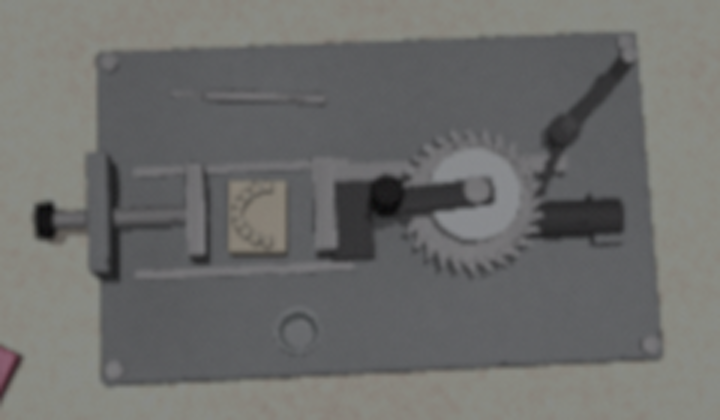

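View pics/scene0c.png

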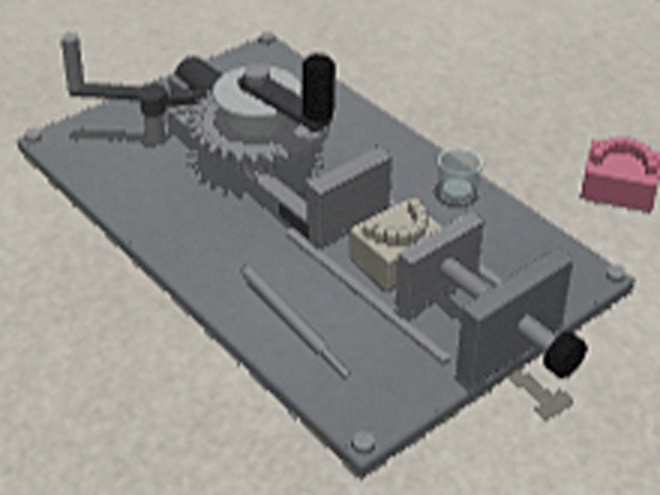

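Run:
```python
from h import *
from scipy.optimize import least_squares
s=load("top0"); c=[(96,50),(635,33),(661,355),(103,384)]
px=[((u+.5)/3-.5+150,(v+.5)/3-.5+140) for u,v in c]
L=np.array([[.125,.255],[.125,-.130],[-.11,-.13],[-.11,.255]])
W=np.array([px2w(s,*p,z=.012) for p in px])[:,:2]
def T(p,L): 
    return np.c_[np.cos(p[2])*L[:,0]-np.sin(p[2])*L[:,1]+p[0],np.sin(p[2])*L[:,0]+np.cos(p[2])*L[:,1]+p[1]]
print(W)
best=min((least_squares(lambda p:(T(p,L)-W).ravel(),[.5,0,a]) for a in(0,1.57,3.14,-1.57)),key=lambda r:r.cost)
p=best.x;print(p,np.degrees(p[2]),best.fun*1000)
K=lambda u,v:((u+.5)/3-.5+150,(v+.5)/3-.5+140)
for nm,uv,z in(("hub",(478,188),.085),("knobtop",(385,193),.122),("pin",(627,45),.095),("jawface",(318,200),.07),("castL",(230,215),.036+.012)):
    w=px2w(s,*K(*uv),z=z); d=w[:2]-p[:2];ca,sa=np.cos(p[2]),np.sin(p[2])
    l=np.array([ca*d[0]+sa*d[1],-sa*d[0]+ca*d[1]]);print(nm,w,l*1000,np.degrees(np.arctan2(l[1],l[0])),np.hypot(*l), px2w(s,*K(*uv)))
np.save("pose.npy",p)
sc=load("scene0")
for a in [95,100,105,90,85]:
    l=np.array([[.06*np.cos(np.radians(a)),.06*np.sin(np.radians(a))]]);q=T(p,l)[0];print(a,q,w2px(s,[*q,.122]),w2px(sc,[*q,.122]),w2px(sc,[*q,.08]))
pin=T(p,np.array([[.045+.055*np.cos(-np.pi/4),-.066+.055*np.sin(-np.pi/4)]]))[0];print(pin,w2px(s,[*pin,.095]),w2px(sc,[*pin,.095]))
```

```text
[[ 0.64719606  0.24998731]
 [ 0.6717081  -0.13183673]
 [ 0.44253906 -0.14737479]
 [ 0.41369298  0.23225199]]
[ 0.54070249 -0.01211598  0.07045565] 4.036811159822426 [ 0.2449807   1.06374106  2.83593025 -1.15704898 -2.41200145 -2.1623674
 -0.6689095   2.25567531]
hub [ 0.54122901 -0.01310686  0.085     ] [ 0.45546218 -1.02549214] -66.05207415195682 0.0011220873105833745 [ 0.54152706 -0.01325798  0.08350301]
knobtop [0.52908785 0.04829396 0.122     ] [-7.33311966 61.07769902] 96.84628358079624 0.061516338976966074 [0.52938524 0.04823906 0.12046468]
pin [ 0.63718735 -0.10882119  0.095     ] [  89.43769107 -103.25756669] -49.102161779704495 0.1366060967283494 [ 0.66160372 -0.12531339  0.01535264]
jawface [0.53327485 0.09015591 0.07      ] [ -0.20954376 102.54103777] 90.11708440598382 0.10254125187087361 [0.53607593 0.09031926 0.0550541 ]
castL [0.52559868 0.14869932 0.048     ] [ -3.74536694 161.4795918 ] 91.32868337666518 0.1615230210899152 [0.52808114 0.14971661 0.033823  ]
95 [0.53127835 0.04713928] [[278.64510778 202.85946925]] [[275.44010234 189.80717921]] [[275.27020945 207.57880282]]
100 [0.52614977 0.04609243] [[279.15295115 205.58681492]] [[277.28264188 188.73772632]] [[277.06016981 206.4717122 ]]
105 [0.52113196 0.04460258] [[279.90169461 208.26733964]] [[278.93025444 187.59295606]] [[278.66129317 205.28677225]]
90 [0.53647865 0.04773517] [[278.38135851 200.10642329]] [[273.41611173 190.79123627]] [[273.30452505 208.59767076]]
85 [0.54171109 0.04787555] [[278.3629845  197.34887101]] [[271.22621026 191.68042493]] [[271.17821064 209.51857039]]
[ 0.63176927 -0.11084092] [[359.71869516 157.36358295]] [[192.27188081 181.79308083]]
```

```bash
cat > go.py <<'E'
import sys
from h import *
from cell import manip
# usage: go.py x y z [az deg of tool x]
st=manip.state();M=R.from_rotvec(st["tcp_rot"]);m=M.as_matrix()
az=np.degrees(np.arctan2(m[1,0],m[0,0]))
print("t",round(st["time"],2),"pos",(st["eef_pos"]*1000).round(1),"az",az.round(1),"zax",m[:,2].round(3),"F",st["wrist_force"].round(1),"op",st["opening"].round(4),"j6",st["joint_positions"].round(2))
if len(sys.argv)>3:
    t=np.array([float(a) for a in sys.argv[1:4]]);d=t-st["eef_pos"]
    print("shift tool cm",(m.T@d*100).round(2),"norm",(np.linalg.norm(d)*100).round(2))
    if len(sys.argv)>4:
        a=np.radians(float(sys.argv[4]));x=np.array([np.cos(a),np.sin(a),0]);z=np.array([0,0,-1.]);T=np.c_[x,np.cross(z,x),z]
        print("rot tool deg",np.degrees(R.from_matrix(m.T@T).as_rotvec()).round(2))
E
python3 go.py .619 -.148 .239 70
```

```text
Traceback (most recent call last):
  File "go.py", line 7, in <module>
    print("t",round(st["time"],2),"pos",(st["eef_pos"]*1000).round(1),"az",az.round(1),"zax",m[:,2].round(3),"F",st["wrist_force"].round(1),"op",st["opening"].round(4),"j6",st["joint_positions"].round(2))
                                                                                                                                                 ^^^^^^^^^^^^^^^^^^^
AttributeError: 'float' object has no attribute 'round'
```

```bash
sed -i 's/st\["opening"\].round(4)/round(st["opening"],4)/' go.py; python3 go.py .619 -.148 .239 70
```

```text
t 0.15 pos [188.8 647.5 237.7] az 73.7 zax [-0.001 -0.002 -1.   ] F [ 0.6 -0.6 -0.1] op 0.088 j6 [ 1.25  0.26  1.61 -0.    1.27 -0.04]
shift tool cm [-6.432e+01  6.357e+01 -2.000e-02] norm 90.43
rot tool deg [0.   0.1  3.74]
```

Candidates in the top image:
- **Crank knob:** (279,204), not the backstop-screw knob at (165,213).
- **Trip pin:** (358,156). The dark bar at (343,212) is the pawl or its mount.
- **Cast:** the cream one at (236,212), not the pink ones at (141,265) and (221,304).

The crop and the back-projection agree: the knob is 61 mm from the hub at 97° and the pin is at its described spot. Moving the closed hand behind the pin first.

```bash
python3 -m pendant '[[-4.2,4.2,0,0,0,0,255],[-4.2,4.2,0,0,0,0,255],[-4.2,4.2,0,0,0,0,255],[-4.2,4.2,0,0,0,0,255],[-4.2,4.2,0,0,0,1,255]]' 10
python3 -m pendant '[[-4.2,4.2,0,0,0,1,255],[-4.2,4.2,0,0,0,1,255],[-4.2,4.2,0,0,0,0.7,255],[-4.2,4.2,0,0,0,0,255],[-4.2,4.2,0,0,0,0,255]]'
python3 -m pendant '[[-4.2,4.2,0,0,0,0,255],[-4.2,4.2,0,0,0,0,255],[-4.2,4.2,0,0,0,0,255],[-2,2,0,0,0,0,255],[0,0,0,0,0,0,255]]'
python3 go.py .619 -.148 .239 70
```

```text
time: 0.78
eef_pos: [0.3323, 0.3857, 0.2385]
tcp_rot: [2.529, 1.863, 0.0]
wrist_force: [0.6, 0.7, -0.2]
opening: 0.04
time: 1.4
eef_pos: [0.4626, 0.119, 0.2387]
tcp_rot: [2.573, 1.803, 0.001]
wrist_force: [0.4, 0.4, 0.7]
opening: 0.0008
time: 2.02
eef_pos: [0.5499, -0.068, 0.2382]
tcp_rot: [-2.575, -1.798, 0.001]
wrist_force: [-0.4, 0.1, 0.5]
opening: 0.0004
t 2.02 pos [549.9 -68.  238.2] az 69.9 zax [-0.001  0.    -1.   ] F [-0.4  0.1  0.5] op 0.0004 j6 [-0.17  0.04  1.86 -0.    1.24 -1.39]
shift tool cm [-5.13  9.24 -0.09] norm 10.57
rot tool deg [-0.05  0.01 -0.15]
```

```bash
python3 -m pendant '[[-2.6,4.6,0,0,0,0,255],[-2.55,4.6,0,0,0,0,255],[0,0,5.5,0,0,0,255],[0,0,5.5,0,0,0,255],[0,0,0,0,0,0,255]]'
python3 go.py .619 -.148 .07 70
python3 - <<'E'
from h import *
from cell import manip
for n in("scene","top"):
    s=manip.snapshot(n); np.savez(f"pics/{n}1.npz",**s)
    crop(s,*((270,110,400,230) if n=="top" else (140,110,320,260)),4,f"{n}1c.png")
E
```

```text
time: 2.65
eef_pos: [0.6136, -0.1434, 0.1229]
tcp_rot: [-2.564, -1.798, 0.012]
wrist_force: [-0.5, -0.5, 0.5]
opening: 0.0003
t 2.65 pos [ 613.6 -143.4  122.9] az 70.1 zax [-0.012  0.004 -1.   ] F [-0.5 -0.5  0.5] op 0.0003 j6 [-0.27  0.28  1.81  0.    1.07 -1.49]
shift tool cm [-0.25  0.73  5.29] norm 5.34
rot tool deg [-0.71  0.03  0.09]
```

View pics/scene1c.png

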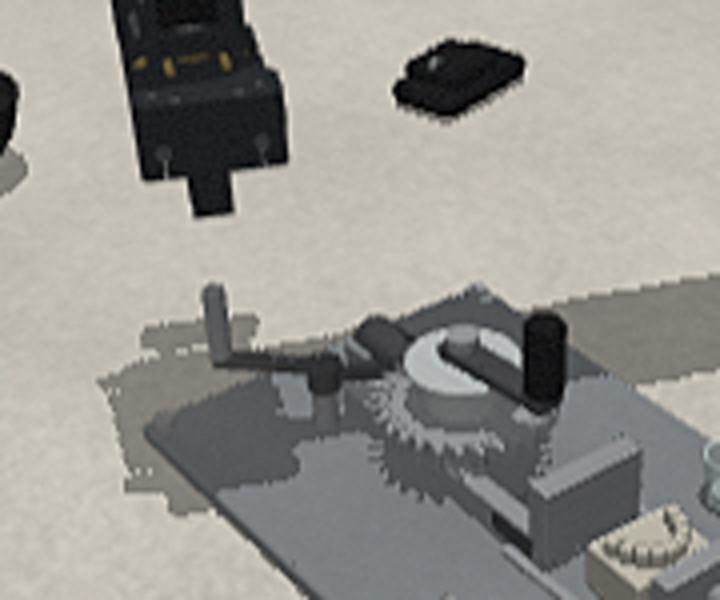

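View pics/top1c.png

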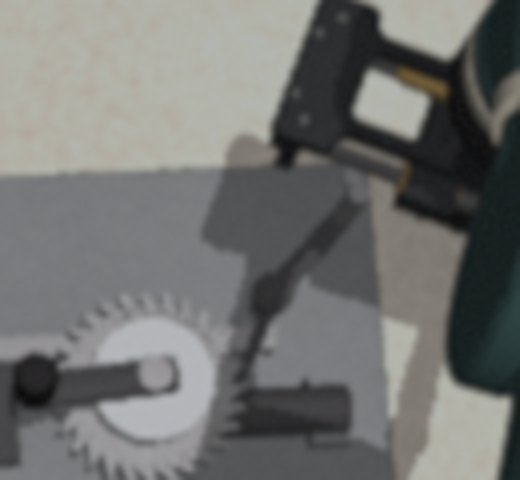

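Run:
```python
from h import *
from cell import manip
st=manip.state();m=R.from_rotvec(st["tcp_rot"]).as_matrix();p=st["eef_pos"]
for n,o in(("top",(270,110)),("scene",(140,110))):
    s=load(n+"1")
    for q in([0,0,0],[.0175,0,0],[-.0175,0,0],[.09,0,-.064],[-.09,0,-.064]):
        print(n,q,((w2px(s,p+m@np.array(q))[0]-o)*4).round())
    print("pin",((w2px(s,[.633,-.1105,.095])[0]-o)*4).round(),((w2px(s,[.6452,-.0758,.095])[0]-o)*4).round())
s=load("top1");print(-cv2.Rodrigues(s["rvec"])[0].T@s["tvec"])
```

```text
top [0, 0, 0] [446. 198.]
top [0.0175, 0, 0] [411. 185.]
top [-0.0175, 0, 0] [481. 211.]
top [0.09, 0, -0.064] [290.  84.]
top [-0.09, 0, -0.064] [676. 230.]
pin [358. 187.] [288. 161.]
scene [0, 0, 0] [196. 196.]
scene [0.0175, 0, 0] [199. 212.]
scene [-0.0175, 0, 0] [192. 181.]
scene [0.09, 0, -0.064] [202. 166.]
scene [-0.09, 0, -0.064] [165.  16.]
pin [207. 288.] [216. 325.]
[0.35775905 0.07992053 1.00650836]
```

```bash
python3 -m pendant '[[-0.3,0.9,0,0.7,0,0,255],[0,0,2.6,0,0,0,255],[0,0,2.6,0,0,0,255],[0,0,0,0,0,0,255],[0,0,0,0,0,0,255]]'
python3 go.py .6207 -.1486 .07 70
```

```text
time: 3.38
eef_pos: [0.6273, -0.1523, 0.0792]
tcp_rot: [-2.567, -1.799, 0.007]
wrist_force: [0.1, 0.0, 0.3]
opening: 0.0007
t 3.38 pos [ 627.3 -152.3   79.2] az 70.0 zax [-0.008  0.003 -1.   ] F [0.1 0.  0.3] op 0.0007 j6 [-0.28  0.35  1.8   0.    1.   -1.5 ]
shift tool cm [ 0.12 -0.74  0.93] norm 1.19
rot tool deg [-0.49 -0.01  0.04]
```

```bash
python3 -m pendant '[[0.1,-0.6,0.3,0.4,0,0,255],[0,0,0,0,0,0,255],[0,0,0,0,0,0,255],[0,0,0,0,0,0,255],[0,0,0,0,0,0,255]]'
python3 go.py .6207 -.1486 .07 70
```

```text
time: 4.0
eef_pos: [0.62, -0.1487, 0.0738]
tcp_rot: [-2.56, -1.794, 0.017]
wrist_force: [0.3, -0.1, 0.5]
opening: 0.0007
t 4.0 pos [ 620.  -148.7   73.8] az 70.0 zax [-0.018  0.007 -1.   ] F [ 0.3 -0.1  0.5] op 0.0007 j6 [-0.28  0.35  1.82  0.    0.99 -1.5 ]
shift tool cm [0.03 0.06 0.38] norm 0.38
rot tool deg [-1.1   0.    0.04]
```

```bash
python3 -m pendant '[[1,0,0.2,-1.1,0,0,255],[1,0,0,0,0,0,255],[0.8,0,0,0,0,0,255],[0.8,0,0,0,0,0,255],[0,0,0,0,0,0,255]]'
python3 go.py .6207 -.1486 .07 70
python3 -m pendant '[[0.5,0,0,0,0,0,255],[0.5,0,0,0,0,0,255],[0,0,0,0,0,0,255],[0,0,0,0,0,0,255],[0,0,0,0,0,0,255]]'
python3 go.py .6207 -.1486 .07 70;python3 - <<'E'
from h import *
from cell import manip
for n in("scene","top"):
    s=manip.snapshot(n); np.savez(f"pics/{n}2.npz",**s)
    crop(s,*((270,110,400,230) if n=="top" else (140,110,320,260)),4,f"{n}2c.png")
E
```

```text
time: 4.62
eef_pos: [0.6327, -0.1139, 0.072]
tcp_rot: [-2.572, -1.803, -0.001]
wrist_force: [0.3, 0.2, 0.3]
opening: 0.0002
t 4.62 pos [ 632.7 -113.9   72. ] az 70.1 zax [ 0.     0.001 -1.   ] F [0.3 0.2 0.3] op 0.0002 j6 [-0.22  0.35  1.82  0.    0.97 -1.44]
shift tool cm [-3.67  0.06  0.2 ] norm 3.67
rot tool deg [-0.01 -0.04  0.07]
time: 5.25
eef_pos: [0.6353, -0.1051, 0.0715]
tcp_rot: [-2.572, -1.802, 0.0]
wrist_force: [-0.1, -0.3, 1.3]
opening: 0.0005
t 5.25 pos [ 635.3 -105.1   71.5] az 70.0 zax [-0.001  0.001 -1.   ] F [-0.1 -0.3  1.3] op 0.0005 j6 [-0.2   0.35  1.82  0.    0.97 -1.43]
shift tool cm [-4.59  0.11  0.15] norm 4.6
rot tool deg [-0.05 -0.02  0.03]
```

View pics/scene2c.png

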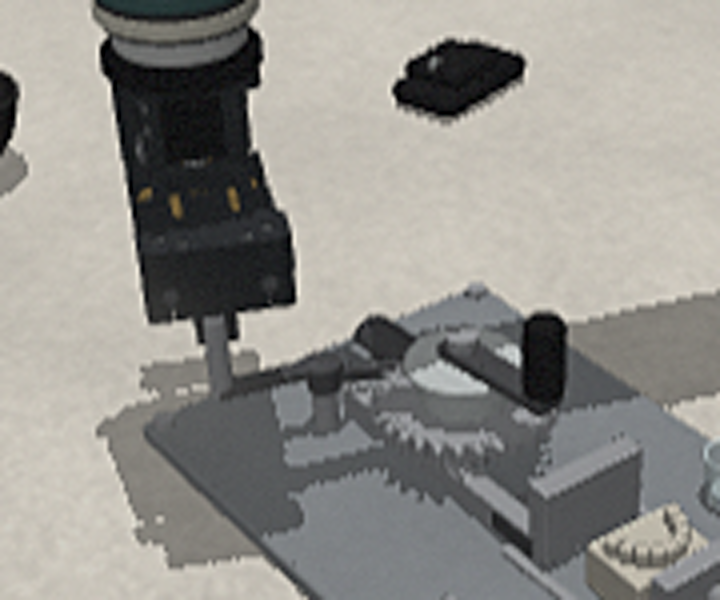

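The pin's top has moved from (213,288) to (215,312) in the crop, with the stop expected near (216,325). About 8 mm remain.

```bash
python3 -m pendant '[[0.3,0,0,0,0,0,255],[0.3,0,0,0,0,0,255],[0,0,0,0,0,0,255],[0,0,0,0,0,0,255],[0,0,0,0,0,0,255]]'
python3 -m pendant '[[0.15,0,0,0,0,0,255],[0,0,0,0,0,0,255],[0,0,0,0,0,0,255],[0,0,0,0,0,0,255],[0,0,0,0,0,0,255]]'
```

```text
time: 5.98
eef_pos: [0.6374, -0.0998, 0.0715]
tcp_rot: [-2.572, -1.803, 0.001]
wrist_force: [-3.0, -1.9, 0.8]
opening: 0.0008
time: 6.6
eef_pos: [0.6382, -0.0984, 0.0717]
tcp_rot: [-2.573, -1.803, 0.0]
wrist_force: [-2.8, -2.1, -1.3]
opening: 0.0007
```

```bash
python3 -m pendant '[[0.2,0,0,0,0,0,255],[0,0,0,0,0,0,255],[0,0,0,0,0,0,255],[0,0,0,0,0,0,255],[0,0,0,0,0,0,255]]'
python3 -m pendant '[[0.2,0,0,0,0,0,255],[0,0,0,0,0,0,255],[0,0,0,0,0,0,255],[0,0,0,0,0,0,255],[0,0,0,0,0,0,255]]'
```

```text
time: 7.22
eef_pos: [0.6391, -0.0965, 0.0719]
tcp_rot: [2.573, 1.803, 0.001]
wrist_force: [-2.8, -3.2, -1.0]
opening: 0.0006
time: 7.85
eef_pos: [0.6392, -0.096, 0.0718]
tcp_rot: [2.572, 1.803, -0.003]
wrist_force: [-4.5, -7.1, -1.1]
opening: 0.0005
```

```bash
python3 -m pendant '[[-1.5,0,0,0,0,0,255],[-1,0,-3,0,0,0,255],[0,0,-6,0,0,0,255],[0,0,-3,0,0,0,128],[0,0,0,0,0,10,128]]'
python3 go.py .529 .0475 .17 11
```

```text
time: 8.48
eef_pos: [0.6348, -0.1188, 0.1975]
tcp_rot: [2.718, 1.562, 0.014]
wrist_force: [0.4, 0.0, 0.6]
opening: 0.0185
t 8.47 pos [ 634.8 -118.8  197.5] az 59.8 zax [ 0.011 -0.001 -1.   ] F [0.4 0.  0.6] op 0.0185 j6 [-0.22  0.23  1.72  0.    1.18 -1.27]
shift tool cm [  9.03 -17.54   2.62] norm 19.9
rot tool deg [ 0.43 -0.49 48.77]
```

```bash
python3 -m pendant '[[2.2,-4.4,0,0,0,0,128],[2.2,-4.4,0,0,0,0,128],[2.2,-4.4,0,0,0,0,128],[2.2,-4.2,0,0,0,0,128],[0,0,0,0,0,9.7,128]]'
python3 -m pendant '[[0,0,0,0,0,9.7,128],[0,0,0,0,0,9.7,128],[0,0,0,0,0,9.7,128],[0,0,0,0,0,9.7,128],[0,0,0,0,0,0,128]]'
python3 go.py .529 .0475 .15 11;python3 - <<'E'
from h import *
from cell import manip
for n in("scene","top"):
    s=manip.snapshot(n); np.savez(f"pics/{n}3.npz",**s)
    crop(s,*((250,130,390,230) if n=="top" else (170,110,320,260)),4,f"{n}3c.png")
E
```

```text
time: 9.1
eef_pos: [0.5235, 0.0477, 0.1926]
tcp_rot: [-2.843, -1.334, -0.005]
wrist_force: [0.5, -0.3, 0.0]
opening: 0.0441
time: 9.72
eef_pos: [0.5252, 0.0452, 0.1926]
tcp_rot: [-3.125, -0.318, -0.004]
wrist_force: [0.1, -0.5, 0.9]
opening: 0.0438
t 9.72 pos [525.2  45.2 192.6] az 11.6 zax [ 0.003  0.001 -1.   ] F [ 0.1 -0.5  0.9] op 0.0438 j6 [ 0.04  0.02  1.97  0.    1.15 -0.17]
shift tool cm [ 0.41 -0.14  4.26] norm 4.28
rot tool deg [-0.03 -0.15  0.64]
```

View pics/scene3c.png

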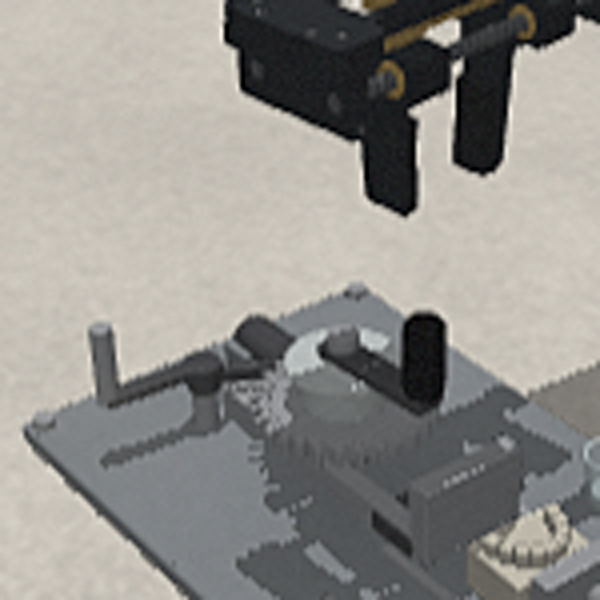

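View pics/top3c.png

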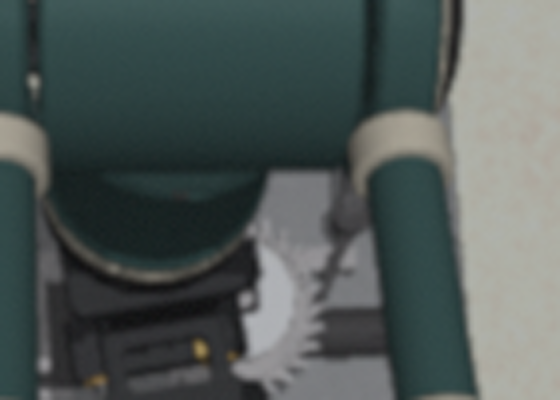

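The trip pin's top is now at crop (100,327), full image (195,192). The prediction for 0.7 rad is (194,191), so the lever is over. Lowering the open fingers around the knob.

```bash
python3 -m pendant '[[0.4,-0.15,2.6,0,0,0.6,128],[0,0,1.6,0,0,0,128],[0,0,0,0,0,0,128],[0,0,0,0,0,0,128],[0,0,0,0,0,0,128]]'
python3 go.py .529 .0475 .088 11
python3 - <<'E'
from h import *
from cell import manip
s=manip.snapshot("scene"); np.savez(f"pics/scene4.npz",**s);crop(s,170,110,320,260,4,"scene4c.png")
s=manip.snapshot("wrist");cv2.imwrite("pics/wrist4.png",s["frame"])
E
```

```text
time: 10.45
eef_pos: [0.5286, 0.0472, 0.1508]
tcp_rot: [3.127, 0.3, 0.003]
wrist_force: [-0.6, 0.2, 0.2]
opening: 0.0439
t 10.45 pos [528.6  47.2 150.8] az 11.0 zax [ 0.002  0.    -1.   ] F [-0.6  0.2  0.2] op 0.0439 j6 [ 0.04  0.06  2.    0.    1.07 -0.15]
shift tool cm [ 0.03 -0.02  6.28] norm 6.28
rot tool deg [ 0.01 -0.09 -0.05]
```

View pics/scene4c.png

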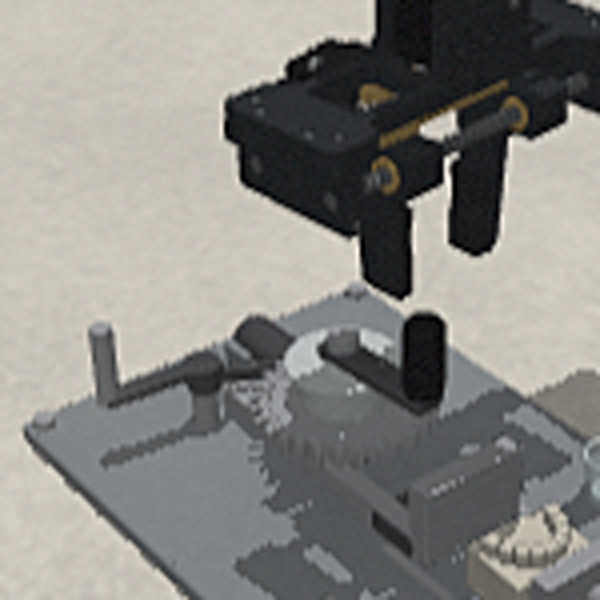

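View pics/wrist4.png

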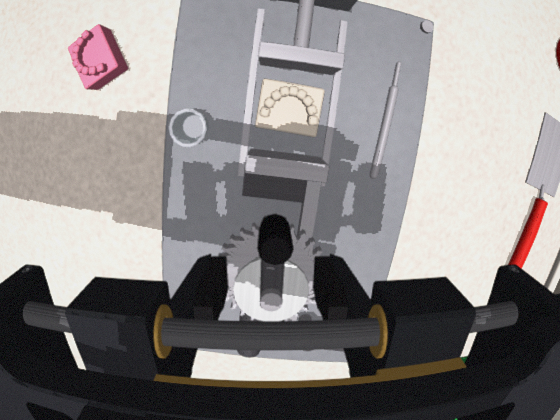

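The knob, at wrist pixel (275,235), is centred between the fingers. Lowering on.

```bash
python3 -m pendant '[[0,0,2.5,0,0,0,128],[0,0,2.5,0,0,0,128],[0,0,1.2,0,0,0,128],[0,0,0,0,0,0,128],[0,0,0,0,0,0,128]]'
python3 go.py .529 .0475 .088 11
python3 - <<'E'
from h import *
from cell import manip
s=manip.snapshot("scene"); np.savez(f"pics/scene5.npz",**s);crop(s,170,110,320,260,4,"scene5c.png")
E
```

```text
time: 11.18
eef_pos: [0.5288, 0.0473, 0.0888]
tcp_rot: [3.127, 0.299, 0.003]
wrist_force: [0.2, 0.1, 0.3]
opening: 0.0437
t 11.18 pos [528.8  47.3  88.8] az 10.9 zax [ 0.002  0.    -1.   ] F [0.2 0.1 0.3] op 0.0437 j6 [ 0.04  0.14  2.05 -0.    0.95 -0.15]
shift tool cm [ 0.03 -0.02  0.08] norm 0.08
rot tool deg [ 0.01 -0.09 -0.06]
```

View pics/scene5c.png

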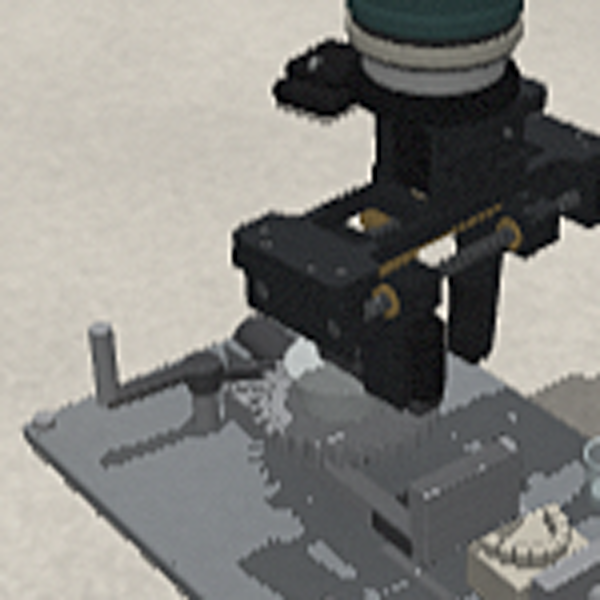

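```bash
python3 -m pendant '[[0.5,0,0,0,0,0,128],[0.4,0,0,0,0,0,128],[0.2,0,0,0,0,0,128],[0,0,0,0,0,0,128],[0,0,0,0,0,0,128]]'
python3 -m pendant '[[0.2,0,0,0,0,0,128],[0.2,0,0,0,0,0,128],[0,0,0,0,0,0,128],[0,0,0,0,0,0,128],[0,0,0,0,0,0,128]]'
python3 go.py
```

```text
time: 11.85
eef_pos: [0.5386, 0.0493, 0.0877]
tcp_rot: [-3.127, -0.299, 0.0]
wrist_force: [-0.3, 0.2, -0.5]
opening: 0.0438
time: 12.48
eef_pos: [0.5425, 0.0501, 0.0877]
tcp_rot: [3.127, 0.299, -0.0]
wrist_force: [-0.9, 0.3, 0.4]
opening: 0.0437
t 12.47 pos [542.5  50.1  87.7] az 10.9 zax [-0. -0. -1.] F [-0.9  0.3  0.4] op 0.0437 j6 [ 0.05  0.16  2.02 -0.    0.95 -0.14]
```

```bash
python3 -m pendant '[[0.2,0,0,0,0,0,128],[0,0,0,0,0,0,128],[0,0,0,0,0,0,128],[0,0,0,0,0,0,128],[0,0,0,0,0,0,128]]'
python3 -m pendant '[[0.15,0,0,0,0,0,128],[0,0,0,0,0,0,128],[0,0,0,0,0,0,128],[0,0,0,0,0,0,128],[0,0,0,0,0,0,128]]'
python3 go.py
```

```text
time: 13.1
eef_pos: [0.5436, 0.0504, 0.0876]
tcp_rot: [3.127, 0.3, -0.004]
wrist_force: [-4.9, -0.8, 2.9]
opening: 0.0439
time: 13.72
eef_pos: [0.5444, 0.0505, 0.0875]
tcp_rot: [3.127, 0.3, -0.006]
wrist_force: [-6.1, -1.3, 4.2]
opening: 0.0438
t 13.72 pos [544.4  50.5  87.5] az 10.9 zax [-0.004 -0.001 -1.   ] F [-6.1 -1.3  4.2] op 0.0438 j6 [ 0.05  0.17  2.02 -0.    0.96 -0.14]
```

```bash
python3 -m pendant '[[0.2,0,0,0,0,0,128],[0,0,0,0,0,0,128],[0.2,0,0,0,0,0,128],[0,0,0,0,0,0,128],[0,0,0,0,0,0,128]]'
python3 go.py
python3 -m pendant '[[0.15,0.02,0,0,0,0,128],[0,0,0,0,0,0,128],[0.1,0.02,0,0,0,0,128],[0,0,0,0,0,0,128],[0,0,0,0,0,0,128]]'
python3 go.py
python3 - <<'E'
from h import *
from cell import manip
s=manip.snapshot("scene"); np.savez(f"pics/scene6.npz",**s);crop(s,190,150,290,230,7,"scene6c.png")
s=manip.snapshot("wrist");crop(s,180,150,380,400,3,"wrist6.png")
s=manip.snapshot("top");crop(s,270,140,390,240,5,"top6c.png")
E
```

```text
time: 14.35
eef_pos: [0.5482, 0.0513, 0.0875]
tcp_rot: [3.127, 0.3, -0.006]
wrist_force: [-7.6, -1.3, 5.8]
opening: 0.0442
t 14.35 pos [548.2  51.3  87.5] az 10.9 zax [-0.004 -0.001 -1.   ] F [-7.6 -1.3  5.8] op 0.0442 j6 [ 0.05  0.18  2.01 -0.    0.96 -0.14]
time: 14.98
eef_pos: [0.5506, 0.0513, 0.0874]
tcp_rot: [3.127, 0.3, -0.007]
wrist_force: [-7.9, -0.7, 5.5]
opening: 0.044
t 14.97 pos [550.6  51.3  87.4] az 10.9 zax [-0.004 -0.001 -1.   ] F [-7.9 -0.7  5.5] op 0.044 j6 [ 0.05  0.18  2.   -0.    0.96 -0.14]
```

View pics/scene6c.png

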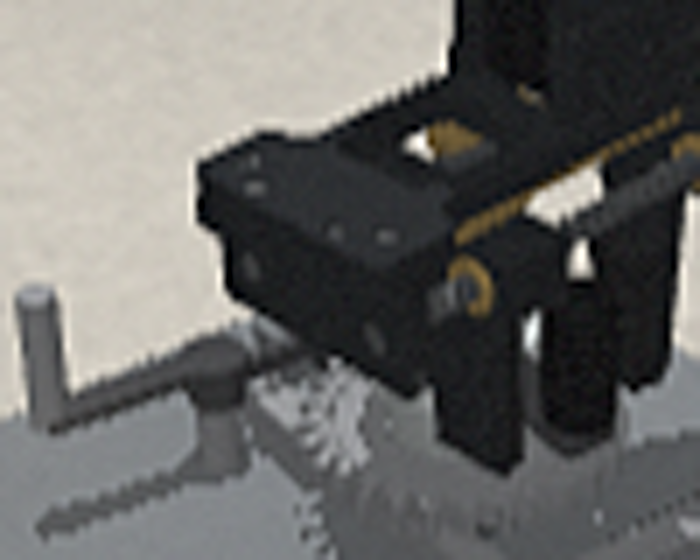

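View pics/top6c.png

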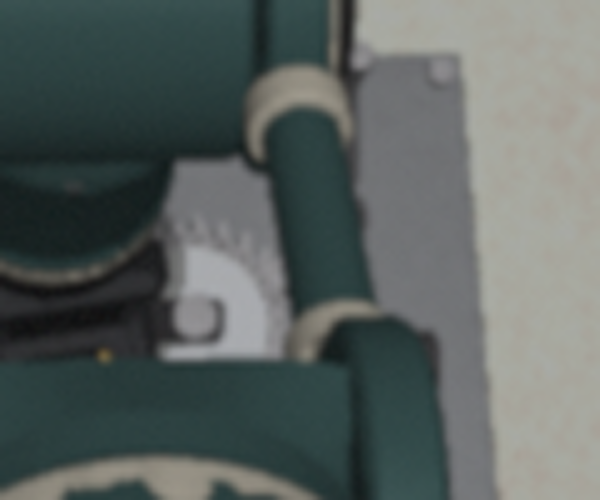

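View pics/wrist6.png

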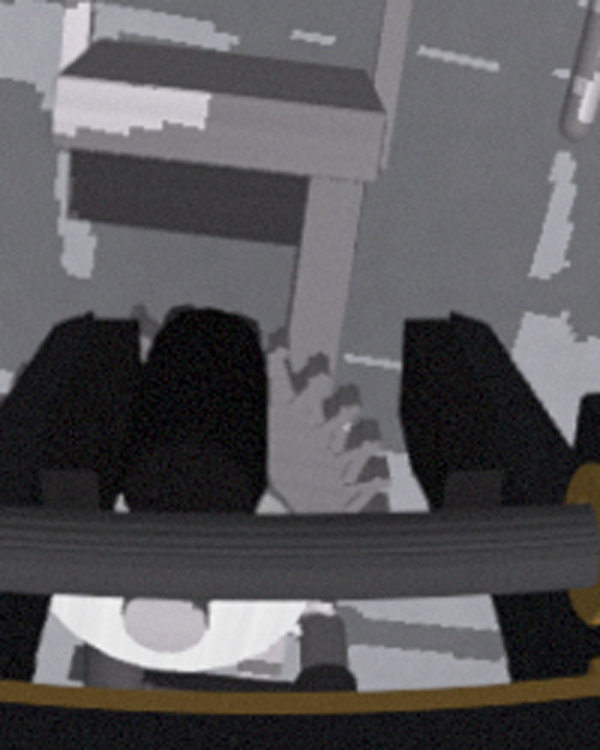

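Run:
```python
from h import *
s5=load("scene5");s6=load("scene6")
a=np.vstack([cv2.resize(s["frame"][165:225,185:265],None,fx=7,fy=5,interpolation=cv2.INTER_CUBIC) for s in(s5,s6)])
a=np.clip(a.astype(float)*1.5,0,255).astype(np.uint8)
cv2.imwrite("pics/cmp.png",a)
p=np.load("pose.npy");ca,sa=np.cos(p[2]),np.sin(p[2])
for l in([0,-.046],[0,-.06],[-.01,-.06],[.01,-.06],[.045,-.066],[0,-.05]):
    w=[p[0]+ca*l[0]-sa*l[1],p[1]+sa*l[0]+ca*l[1],.046];print(l,(w2px(s6,w)[0]-(185,165))*(7,5))
```

```text
[0, -0.046] [401.37596846 171.38012325]
[0, -0.06] [375.13083727 157.42036113]
[-0.01, -0.06] [400.99763592 149.48856986]
[0.01, -0.06] [348.96020294 165.44532054]
[0.045, -0.066] [243.99208606 188.077197  ]
[0, -0.05] [393.8265929  167.36461705]
```

View pics/cmp.png

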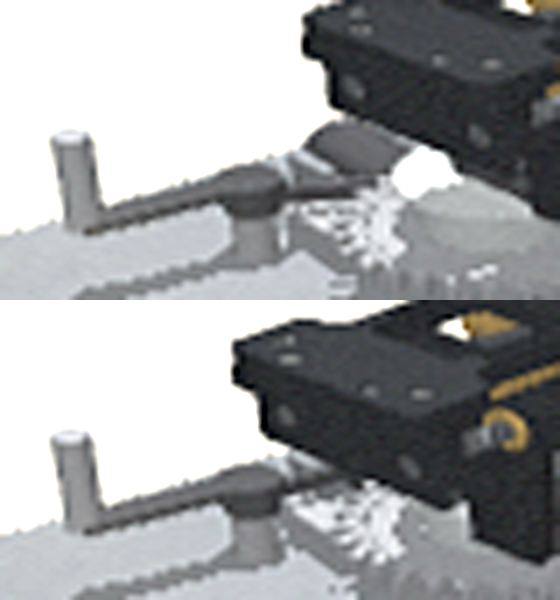

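```bash
python3 -m pendant '[[0.15,0,0,0,0,0,128],[0,0,0,0,0,0,128],[-0.3,0,0,0,0,0,128],[-0.3,0,0,0,0,0,128],[0,0,0,0,0,0,128]]'
python3 go.py
python3 -m pendant '[[-0.3,0,0,0,0,0,128],[-0.3,0,0,0,0,0,128],[-0.3,0,0,0,0,0,128],[0,0,0,0,0,0,128],[0,0,0,0,0,0,128]]'
python3 go.py
```

```text
time: 15.75
eef_pos: [0.5459, 0.0505, 0.0874]
tcp_rot: [3.127, 0.3, -0.007]
wrist_force: [-8.3, -1.7, 5.2]
opening: 0.044
t 15.75 pos [545.9  50.5  87.4] az 10.9 zax [-0.005 -0.001 -1.   ] F [-8.3 -1.7  5.2] op 0.044 j6 [ 0.05  0.17  2.01 -0.    0.96 -0.14]
time: 16.38
eef_pos: [0.5372, 0.0487, 0.0874]
tcp_rot: [3.127, 0.3, -0.007]
wrist_force: [-7.9, -1.5, 5.7]
opening: 0.044
t 16.38 pos [537.2  48.7  87.4] az 10.9 zax [-0.005 -0.001 -1.   ] F [-7.9 -1.5  5.7] op 0.044 j6 [ 0.04  0.16  2.03 -0.    0.96 -0.15]
```

The force stays at about 8 N past the old pawl position, so the pawl is out. Easing along the arc now.

```bash
python3 -m pendant '[[-0.36,-0.05,0,0,0,-3.44,128],[-0.54,-0.07,0,0,0,-5.2,128],[-0.54,-0.07,0,0,0,-5.2,128],[-0.54,-0.07,0,0,0,-5.2,128],[0,0,0,0,0,0,128]]'
cat > th.py <<'E'
import numpy as np
from h import *
from cell import manip
st=manip.state();m=R.from_rotvec(st["tcp_rot"]).as_matrix()
k=st["eef_pos"]-.011*m[:,0];d=k[:2]-np.array([.541,-.0125])
th=np.degrees(np.arctan2(d[1],d[0]))%360
az=np.degrees(np.arctan2(m[1,0],m[0,0]))
print("t",round(st["time"],2),"knob th",th.round(1),"drum~",np.radians(th-100).round(2),"r",(np.hypot(*d)*1000).round(1),"z",st["eef_pos"][2].round(4),"az",az.round(1),"az-err",(az-(th-90)).round(1),"F tool",(m.T@st["wrist_force"]).round(1),"j",st["joint_positions"][[0,5]].round(2))
E
python3 th.py
```

```text
time: 17.0
eef_pos: [0.5177, 0.0445, 0.0873]
tcp_rot: [3.034, 0.814, -0.007]
wrist_force: [-6.6, -3.7, 3.7]
opening: 0.0439
t 17.0 knob th 122.5 drum~ 0.39 r 61.1 z 0.0873 az 30.0 az-err -2.5 F tool [-7.6 -0.1 -3.7] j [ 0.04 -0.48]
```

```bash
python3 -m pendant '[[-0.6,-0.08,0,0,0,-5.73,128],[-0.6,-0.08,0,0,0,-5.73,128],[-0.6,-0.08,0,0,0,-5.73,128],[-0.6,-0.08,0,0,0,-5.73,128],[0,0,0,0,0,0,128]]'
python3 th.py
python3 -m pendant '[[-0.48,-0.06,0,0,0,-4.6,128],[-0.48,-0.06,0,0,0,-4.6,128],[-0.48,-0.06,0,0,0,-4.6,128],[0,0,0,0,0,0,128],[0,0,0,0,0,0,128]]'
python3 th.py
```

```text
time: 17.62
eef_pos: [0.4979, 0.0316, 0.0874]
tcp_rot: [2.811, 1.401, -0.005]
wrist_force: [-4.9, -5.1, 2.0]
opening: 0.0439
t 17.62 knob th 144.6 drum~ 0.78 r 61.0 z 0.0874 az 53.0 az-err -1.7 F tool [-7.  -0.8 -2. ] j [ 0.01 -0.91]
time: 18.25
eef_pos: [0.4895, 0.0204, 0.0875]
tcp_rot: [2.622, 1.727, -0.003]
wrist_force: [-2.9, -5.1, 1.3]
opening: 0.0443
t 18.25 knob th 157.9 drum~ 1.01 r 60.3 z 0.0875 az 66.7 az-err -1.1 F tool [-5.9 -0.6 -1.3] j [-0.01 -1.17]
```

```bash
python3 -m pendant '[[-0.3,-0.03,0,0,0,-2.9,128],[-0.3,-0.03,0,0,0,-2.9,128],[-0.3,-0.03,0,0,0,-2.9,128],[0,0,0,0,0,0,128],[0,0,0,0,0,0,128]]'
python3 th.py
python3 -m pendant '[[-0.3,-0.03,0,0,0,-2.9,128],[-0.3,-0.03,0,0,0,-2.9,128],[-0.3,-0.03,0,0,0,-2.9,128],[0,0,0,0,0,0,128],[0,0,0,0,0,0,128]]'
python3 th.py
```

```text
time: 18.88
eef_pos: [0.4859, 0.0122, 0.0875]
tcp_rot: [2.483, 1.921, -0.002]
wrist_force: [-1.8, -5.8, -0.8]
opening: 0.0441
t 18.88 knob th 166.4 drum~ 1.16 r 59.5 z 0.0875 az 75.4 az-err -0.9 F tool [-6.  -0.3  0.8] j [-0.02 -1.34]
time: 19.5
eef_pos: [0.4836, 0.0035, 0.0876]
tcp_rot: [2.33, 2.103, -0.002]
wrist_force: [-0.5, -7.5, -1.9]
opening: 0.0436
t 19.5 knob th 175.0 drum~ 1.31 r 58.8 z 0.0876 az 84.1 az-err -0.9 F tool [-7.5  0.2  1.9] j [-0.04 -1.51]
```

```bash
python3 -m pendant '[[-0.3,-0.05,0,0,0,-2.9,128],[-0.3,-0.05,0,0,0,-2.9,128],[0,0,0,0,0,0,128],[0,0,0,0,0,0,128],[0,0,0,0,0,0,128]]'
python3 th.py
python3 -m pendant '[[-0.3,-0.05,0,0,0,-2.9,128],[-0.3,-0.05,0,0,0,-2.9,128],[0,0,0,0,0,0,128],[0,0,0,0,0,0,128],[0,0,0,0,0,0,128]]'
python3 th.py
```

```text
time: 20.12
eef_pos: [0.4824, -0.0023, 0.0876]
tcp_rot: [2.22, 2.218, -0.001]
wrist_force: [-0.3, -6.8, -2.0]
opening: 0.0438
t 20.12 knob th 180.8 drum~ 1.41 r 58.7 z 0.0876 az 89.9 az-err -0.9 F tool [-6.8 -0.3  2.1] j [-0.05 -1.62]
time: 20.75
eef_pos: [0.4817, -0.0083, 0.0876]
tcp_rot: [2.105, 2.327, -0.001]
wrist_force: [1.4, -6.3, -2.8]
opening: 0.0439
t 20.75 knob th 186.6 drum~ 1.51 r 58.5 z 0.0876 az 95.7 az-err -0.9 F tool [-6.4  0.7  2.8] j [-0.07 -1.74]
```

```bash
python3 -m pendant '[[-0.3,-0.05,0,0,0,-2.9,128],[-0.3,-0.05,0,0,0,-2.9,128],[0,0,0,0,0,0,128],[0,0,0,0,0,0,128],[0,0,0,0,0,0,128]]'
python3 th.py
python3 -m pendant '[[-0.3,-0.05,0,0,0,-2.9,128],[-0.3,-0.05,0,0,0,-2.9,128],[0,0,0,0,0,0,128],[0,0,0,0,0,0,128],[0,0,0,0,0,0,128]]'
python3 th.py
```

```text
time: 21.38
eef_pos: [0.4812, -0.0131, 0.088]
tcp_rot: [1.987, 2.432, 0.0]
wrist_force: [1.6, -3.2, -1.3]
opening: 0.0439
t 21.38 knob th 191.2 drum~ 1.59 r 58.8 z 0.088 az 101.5 az-err 0.3 F tool [-3.5  0.9  1.3] j [-0.08 -1.85]
time: 22.0
eef_pos: [0.481, -0.0187, 0.0878]
tcp_rot: [-1.863, -2.53, -0.0]
wrist_force: [0.2, 0.5, -0.2]
opening: 0.0441
t 22.0 knob th 196.4 drum~ 1.68 r 59.2 z 0.0878 az 107.3 az-err 0.9 F tool [0.4 0.3 0.2] j [-0.09 -1.96]
```

The pull at the knob fell from 6.4 to 3.5 to 0 N, so the cast is gripped at about 1.6 rad. Centring on the knob and lifting off.

```bash
python3 -m pendant '[[-0.4,0,0,0,0,0,128],[0,0,0,0,0,0,128],[0,0,0,0,0,0,128],[0,0,0,0,0,0,128],[0,0,0,0,0,0,128]]'
python3 th.py
python3 - <<'E'
from h import *
from cell import manip
s=manip.snapshot("scene"); crop(s,170,150,350,285,4,"scene7c.png")
s=manip.snapshot("wrist");cv2.imwrite("pics/wrist7.png",s["frame"])
E
```

```text
time: 22.62
eef_pos: [0.4821, -0.0227, 0.0878]
tcp_rot: [-1.862, -2.53, 0.0]
wrist_force: [0.1, 0.3, -0.7]
opening: 0.0435
t 22.62 knob th 200.5 drum~ 1.75 r 59.3 z 0.0878 az 107.3 az-err -3.2 F tool [0.3 0.2 0.7] j [-0.1  -1.97]
```

View pics/scene7c.png

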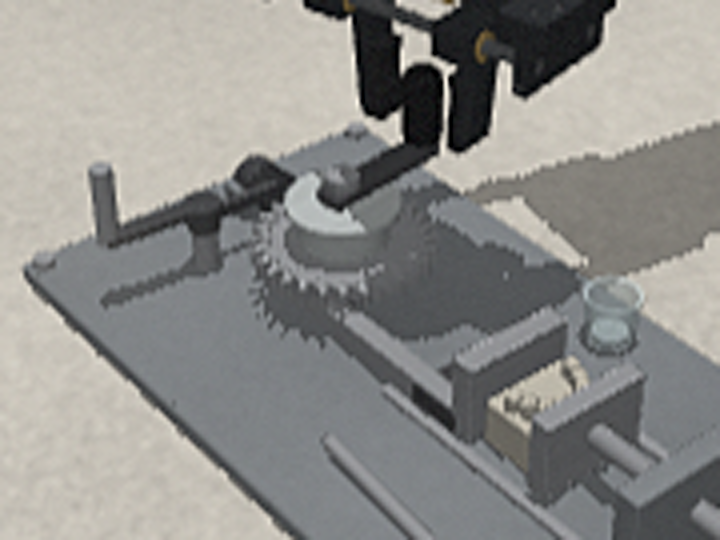

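View pics/wrist7.png

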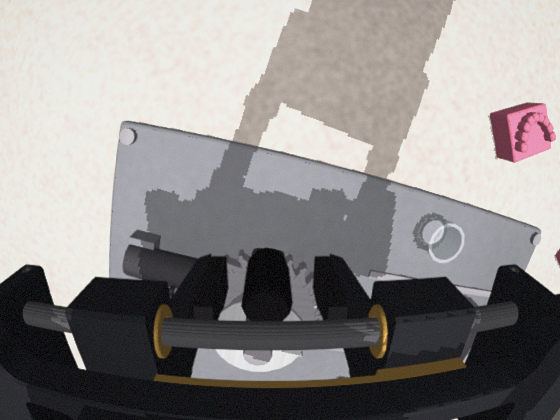

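The scene crop shows the cast clamped at (535,400) between the jaw and the backstop. The wrist view shows the knob at (268,285), standing free between the fingers. Lifting straight up.

```bash
python3 -m pendant '[[0,0,-2,0,0,0,128],[0,0,-3,0,0,0,128],[0,0,-5,0,0,0,128],[0,0,-5,0,0,0,128],[0,0,-3,0,0,0,128]]'
python3 -m pendant '[[0,-5,0,0,0,0,128],[0,-5,0,0,0,0,128],[0,0,0,0,0,0,128],[0,0,0,0,0,0,128],[0,0,0,0,0,0,128]]'
python3 go.py
python3 - <<'E'
from h import *
from cell import manip
s=manip.snapshot("scene"); np.savez("pics/scene8.npz",**s);crop(s,170,150,370,300,4,"scene8c.png")
s=manip.snapshot("top");np.savez("pics/top8.npz",**s);crop(s,150,140,390,280,3,"top8c.png")
E
```

```text
time: 23.35
eef_pos: [0.4831, -0.0228, 0.2709]
tcp_rot: [1.86, 2.528, 0.003]
wrist_force: [0.1, -0.1, -0.6]
opening: 0.044
time: 23.98
eef_pos: [0.3876, -0.0523, 0.2679]
tcp_rot: [1.861, 2.531, 0.0]
wrist_force: [-0.0, -0.3, -0.7]
opening: 0.0439
t 23.98 pos [387.6 -52.3 267.9] az 107.3 zax [ 0.  0. -1.] F [-0.  -0.3 -0.7] op 0.0439 j6 [-0.2  -0.32  2.12  0.    1.34 -2.07]
```

View pics/scene8c.png

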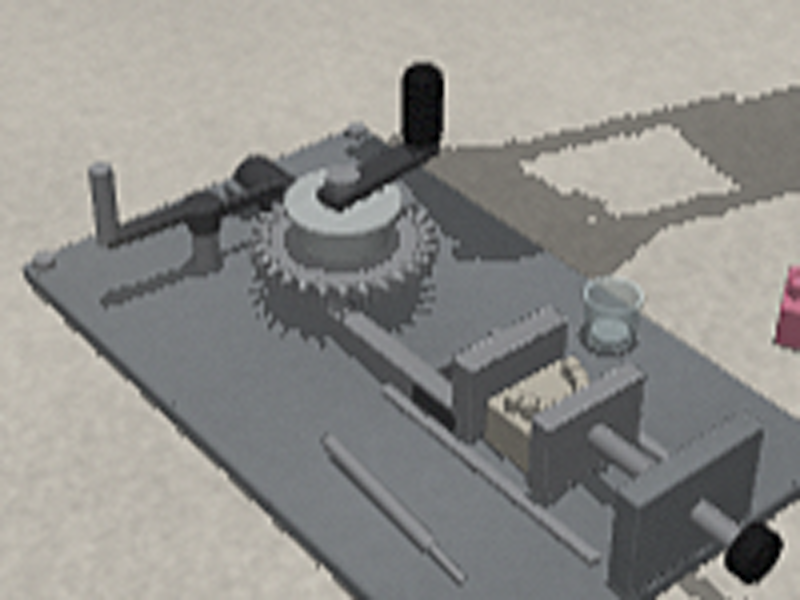

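View pics/top8c.png

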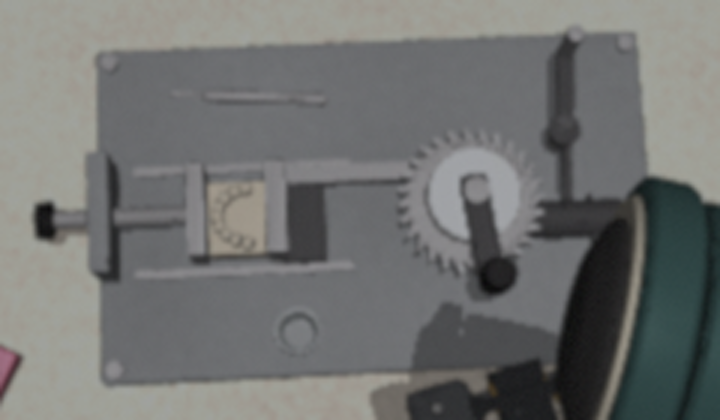

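Run:
```python
from cell import manip
print(manip.job_done())
```

```text
the job is handed in; nothing more can be done
None
```

I tripped the lever, freed the pawl, eased the jaw onto the cast and let go of the crank. The job was handed in after about 24 s, and no verdict was reported.

- **Trip lever:** I pushed it over with the closed fingers until the force rose at the stop. Its pin appeared at (195,192) in the scene image, against (194,191) predicted for 0.7 rad.
- **Pawl:** I wound the crank about 0.14 rad further open with the fingers around the knob. On easing back, the pull stayed near 8 N past the old pawl position, so it had sprung clear. The pictures don't show the pawl's nose clearly, so I inferred this from the force and from the drum then turning back about 1.6 rad freely.
- **Cast:** I eased the crank back in small steps until the pull fell from 6.4 to 3.5 to 0 N, at about 1.6 rad. I then moved the fingers clear of the knob and lifted off. I never pushed the crank on after that.

The last pictures show the cast level between the jaw and the backstop, the crank still where I left it, and the pot and scaler in place. I had no direct reading of the force on the cast or of the drum speed. I didn't re-check the items further out on the bench, but the arm never felt contact near them.

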